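# Pin the clamshell press shut over a glued mosaic piece

### The arm

A 6-joint arm with a two-finger parallel gripper is mounted at the origin on a cart in front of the work surface, level with it; the furniture and walls round the work are solid. World frame = base frame: x ahead of the robot, y to its left, z up, the work surface at z = 0. Lengths are in m, angles in rad, forces in N, time in s.
With the tool pointing down it reaches from about 0.3 to 0.95 m from the base axis. Payload 3.1 kg.
Tool frame: the origin (TCP) lies on the centre line of the jaws, within the pads' length; the fingertips stand 25 mm ahead of it and the grasp point (between the pads) lies 6 mm ahead of it (env.tips_ahead is the distance from the TCP to the fingertips, in m); z points along the fingers, y is the line along which they close (so a half turn about z gives the same grasp; the last joint's range is limited). The gripper opens to 85 mm and grips with 20 to 120 N. Pads are 22 mm wide; open, the fingers measure 114 mm over their backs; the gripper's body (76 mm by 85 mm) begins 54 mm behind the grasp point. The pads swing forward as they close: fully open they stand 13 mm farther back than shut.
Start: joints at [1.134, 0.308, 1.634, -0, 1.2, -0.07], TCP at [0.224, 0.583, 0.256] pointing down, gripper open.
Joint ranges: [-3.06, 3.06], [-0.79, 1.96], [0.05, 2.63], [-1.19, 4.34], [0.05, 2.64], [-2.94, 2.94]. Speed limits (rad/s): [2.79, 2.79, 3.14, 3.14, 3.14, 3.14].

### API

Orientations are given as a rotation vector (axis times angle).
In Python, from station import env gives the robot as it stands. The module is installed in compiled form; this text tells all that it offers.
- The arm moves only by the tool apply_moves, never from a script. Its argument "steps" is one flat list of numbers, 7 for each row, row after row: the shift along the tool's x, y, z in mm, then the turn, a rotation vector about the tool's x, y, z in rad, then the opening, from 0 (shut) to 1 (fully open). In form: [dx, dy, dz, rx, ry, rz, claw, dx, dy, dz, rx, ry, rz, claw, ...]. A call has 1 to 20 rows; each row is the pose to reach, as a shift and turn from the pose commanded when the call began, along the tool's axes at that moment; what a row does not reach only later rows make up. A row lasts 1/8 s, in which the tool goes at most 62.5 mm and 10.7 degrees, less where a joint would pass 70% of its speed; a pose out of reach is approached as far as the arm can. A call with a gripper value outside its range is refused whole. The fingers move at their own pace and stop on an object; "force" is the grip in N (left out, the last holds). Time passes only in rows, so rows that repeat a pose let the fingers close. It gives the time, the measured TCP pose, the force, the opening and the grip force at its end, in the units of the state.
- env.get_obs(): the state, without advancing time (a new reading comes with each control period).
- env.capture(name): name is "side" or "top" or "wrist"; returns a dict with "img" (420x560x3 uint8, blue, green, red), "K" (3x3 intrinsics, pixels), "xyz" and "orientation" of the camera in the world. Camera axes: x right, y down, z forward; pixel columns grow to the right and rows downward; lengths in m; the calibration is good to about 2 mm. A picture is of the moment at which its call begins. There is no depth.
- env.sign_off(): hands the job in; it is judged then, once.
Trained networks look in a picture, given as the dict that the camera call returned (one of the last four; its "shot" number tells which), for a name from the list of things; names that differ only in an ending like _2 or _b are one class to them, and where a whole thing is asked for, a point or a joint stands for the part that bears it (a point fixed in the world has none). Each returns a list of dicts, best first, with "score" (0 to 1); they miss things now and then, are a little off and sometimes report something else, mostly with a low value. They report only what shows in the picture. A call takes as long as a camera call. They do not tell look-alikes from the thing itself.
- env.search_frame(picture, label): "xy" ([column, row] in pixels, amid what is visible of it).
The state is a dict: "time_s": time; "q": joint angles; "joint_velocities": joint speeds; "tau": joint torques, N m; "eef_pos": TCP position; "tcp_rot": TCP orientation; "ft_force": force on the tool from outside, world axes, zero at the start; "ft_torque": the same for the moment, N m; "grip_width": opening from 0.0 (shut) to 1.0 (fully open); "grip_force": force on a finger pad.
Only numpy, scipy, OpenCV 4.12 (cv2) and the standard library are available. Lean on these libraries where they do the work, as an engineer would, in place of code of your own. Each camera call takes 0.05 s, during which the arm holds its last target. There are 200 camera calls.

### The job

The freshly glued mosaic piece in the wooden clamshell press has to be clamped while it sets. Swing the press's open hinged lid down, take the steel pin out of its stand, put it through the hole in the lid into the hole below, and push it fully down so that its head sits on the lid and the two halves are pressed shut. The press is sprung and opens again if let go, so finish while still holding the pin pressed down, and do not disturb the glued piece or the other things on the table.

Things in the scene. Friction and masses are not known exactly. Their poses are not given: they have to be found in the camera images.
- press: fixed half of the press: brown wooden block 150 x 90 x 34 mm, fixed to the table. Origin at the centre of its underside; x points to its hinge end, z up, y along the hinge. The hinge line is parallel to y at x = +70.5 mm, z = 34 mm. A pocket in its top (39 x 35 mm, 9 mm deep, centre at x = +8 mm) holds the glued piece
- lid (a joint): lid opening angle, rad: 0 = shut flat on the block; grows as its free edge rises about the hinge line. Starts 0.6 to 1.15, leaning over the block; a stiff hinge (0.13 N m) keeps it where it is left. When not pressed, two sprung bumpers in the block hold it at about 0.07 (8 mm ajar at the hole); shutting it takes about 8 N at the hole; it springs back when let go
- lid_hole (a point): centre of the hole in the lid at its outer (upper) face; round, 13 mm diameter, right through, with a 2 mm bevel; 120.5 mm from the hinge line. Lid: pale wooden plate 140 x 86 x 10 mm, 0.2 kg; its free edge is 142 mm from the hinge line, its outer face 10 mm from the plane through the hinge line
- press_hole (a point): centre of the mouth of the hole in the fixed half, on its top face (34 mm above the table); round, 13 mm diameter, vertical, right through; lies straight under the lid's hole when shut. With the lid shut, its upper face is 44 mm above the table here
- pin_head (a point): centre (half-way up) of the pin's head. Pin: steel, 0.06 kg, standing upright; round head 22 mm diameter, 34 mm high, to be gripped; below it a round shank 10 mm diameter, 32 mm long, with a tapered tip; z points up along the pin, from tip to head
- pin_shoulder (a point): on the pin's axis at the flat underside of its head, 17 mm below the head's centre
- pin_tip (a point): lower end of the pin's shank, 49 mm below the head's centre
- pin: the pin; origin at the lower end of its shank
- stand_top (a point): centre of the top of the pin's stand, a pale wooden block 60 x 60 x 40 mm fixed to the table; the pin's shank stands in a 13 mm hole there with the head resting on the block's top
- glued_piece: the mosaic piece: two grey glazed strips on a green glass base, 34 x 30 x 8 mm, lying loose in the press's pocket; origin at the centre of its underside
- eraser: bystander: white eraser with a blue sleeve, 20 x 43 x 12 mm; origin at the centre of its underside
- copper_strip: bystander: three copper tiles in a row on a glass strip, 21 x 56 x 7 mm; origin at the centre of its underside
- bead_jar: bystander: ribbed glass jar full of beads, 109 mm across, 92 mm high; origin at the centre of its underside
Mind the look-alikes: they are no part of the job. What is shaped like the pin but green is not meant.

How it is judged:
By the outcome, as a careful person would: the job done as asked, in the order asked, and still so for the second after the job is handed in, while the arm keeps its last pose, push and grip.
It also fails if it takes over 51 s, if anything falls off the work surface, if the arm or the gripper's body presses on something with over 40 N, if the wrist force passes 120 N, or if a joint passes its speed limit or range.

## Working session

There is one attempt and no reset: what is moved stays moved. The work goes in short steps, Python scripts to look and compute and a tool call to move; the robot and the scene stay as the last step left them, time stands still between calls to the robot, and variables do not carry over. Pictures are saved under pics/ and viewed, at most 10 in all, crops included, and the job is handed in when it is done.

Besides the shell and the picture viewer there is one more tool, called after "Request:" as name(argument=value, ...) on one line, values as JSON. apply_moves: Moves the arm, as the interface text tells. Its arguments: {"type":"object","properties":{"steps":{"type":"array","items":{"type":"number"}},"force":{"type":"number"}},"required":["steps"]}

```bash
mkdir -p pics; cat > h.py <<'E'
import numpy as np, cv2
from scipy.spatial.transform import Rotation as R
from station import env
def ray(c,px):
    d=np.linalg.inv(c["K"])@[px[0],px[1],1.]
    o=np.array(c["orientation"],float)
    M=o if o.shape==(3,3) else R.from_rotvec(o).as_matrix()
    return np.array(c["xyz"],float),M@d
def atz(c,px,z):
    o,d=ray(c,px); return o+d*(z-o[2])/d[2]
def proj(c,P):
    o=np.array(c["orientation"],float)
    M=o if o.shape==(3,3) else R.from_rotvec(o).as_matrix()
    v=c["K"]@(M.T@(np.asarray(P)-c["xyz"])); return v[:2]/v[2]
def tri(rs):
    A=0;b=0
    for o,d in rs:
        d=d/np.linalg.norm(d);P=np.eye(3)-np.outer(d,d);A=A+P;b=b+P@o
    return np.linalg.solve(A,b)
E
python3 - <<'E'
from h import *
ims=[]
for n in ["top","side"]:
    c=env.capture(n); ims.append(c["img"]); print(n,c["xyz"],c["orientation"])
    for l in ["press","lid","lid_hole","press_hole","pin_head","pin_shoulder","stand_top","glued_piece","eraser","copper_strip","bead_jar"]:
        print(l,[(np.round(r["xy"]).tolist(),round(r["score"],2)) for r in env.search_frame(c,l)[:3]])
    cv2.imwrite(f"pics/{n}0.png",cv2.resize(c["img"],(800,600)))
E
```

```text
top [0.45463721 0.15418893 0.92279238] [-2.11822366  2.14148437 -0.16952939]
press [([332.0, 246.0], 0.76), ([333.0, 249.0], 0.61)]
lid [([328.0, 228.0], 0.71)]
lid_hole [([331.0, 229.0], 0.65)]
press_hole [([332.0, 245.0], 0.73)]
pin_head [([330.0, 231.0], 0.59), ([214.0, 248.0], 0.52), ([256.0, 248.0], 0.51)]
pin_shoulder [([251.0, 228.0], 0.68), ([215.0, 246.0], 0.58)]
stand_top [([219.0, 247.0], 0.95)]
glued_piece [([328.0, 232.0], 0.72), ([332.0, 253.0], 0.4)]
eraser [([280.0, 291.0], 0.7)]
copper_strip [([331.0, 229.0], 0.59)]
bead_jar [([251.0, 159.0], 0.95)]
side [ 0.20873303 -0.4205149   0.55944834] [-2.13771446  0.58143366 -0.32019938]
press [([210.0, 263.0], 0.72), ([296.0, 281.0], 0.58)]
lid [([222.0, 184.0], 0.2)]
lid_hole [([311.0, 225.0], 0.68)]
press_hole [([295.0, 280.0], 0.89)]
pin_head [([241.0, 208.0], 0.85), ([268.0, 203.0], 0.78), ([199.0, 218.0], 0.67)]
pin_shoulder [([197.0, 215.0], 0.9), ([265.0, 201.0], 0.81), ([241.0, 212.0], 0.76)]
stand_top [([225.0, 197.0], 0.66), ([310.0, 227.0], 0.4)]
glued_piece [([304.0, 270.0], 0.57), ([226.0, 197.0], 0.25)]
eraser [([209.0, 264.0], 0.74), ([310.0, 222.0], 0.58)]
copper_strip [([293.0, 239.0], 0.49)]
bead_jar [([320.0, 173.0], 0.69)]
```

View pics/top0.png

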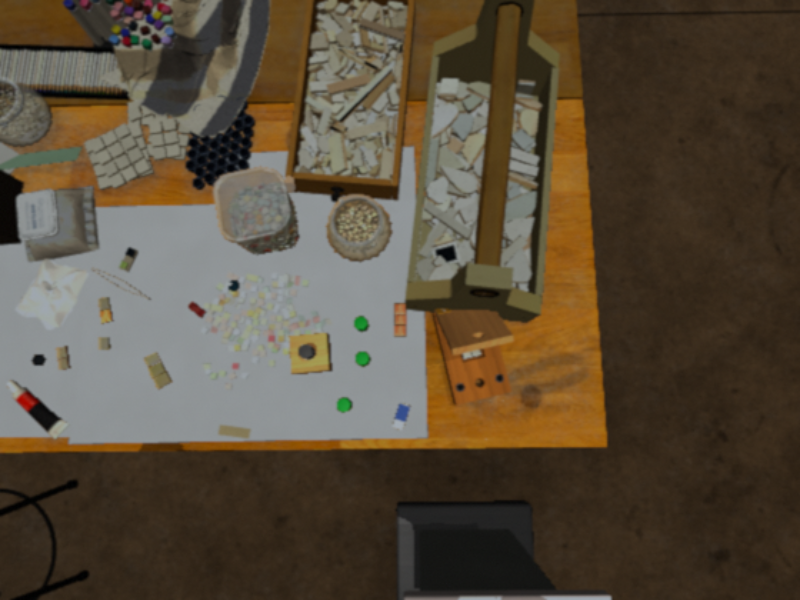

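View pics/side0.png

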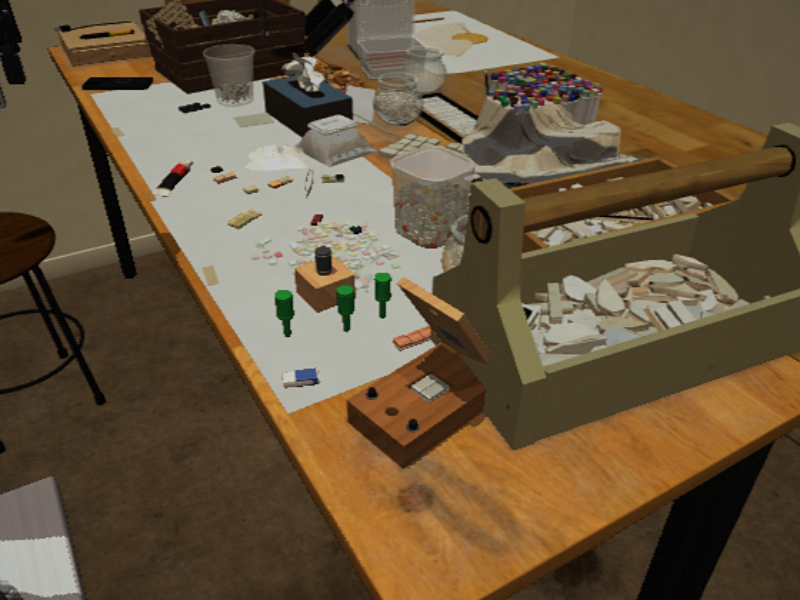

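```bash
python3 - <<'E'
from h import *
T=env.capture("top");S=env.capture("side")
print(T["K"][0,0],env.tips_ahead,{k:np.round(v,3).tolist() for k,v in env.get_obs().items() if k in("eef_pos","tcp_rot","ft_force")},R.from_rotvec(env.get_obs()["tcp_rot"]).as_matrix().round(2).tolist())
f=.7
for n,a,b in [("pin_top",(306,351),(323,250)),("presshole",(480,382),(391,411)),("toolbox_end_nearcorner_top",(533,318),(538,378)),("handle",(487,292),(481,220)),("lidcornerR",(512,343),(487,360)),("lidcornerL",(453,352),(400,285)),("bumpL",(460,387),(372,393)),("bumpR",(502,378),(412,425))]:
    A=ray(T,np.array(a)*f);B=ray(S,np.array(b)*f);p=tri([A,B]);print(n,p.round(3),proj(T,p).round(1)-np.array(a)*f)
for n,a,z in [("presshole",(480,382),.034),("bumpL",(460,387),.038),("bumpR",(502,378),.038),("frontL",(456,404),.034),("frontR",(510,391),.034),("pin",(306,351),.074),("standctr",(310,353),.04)]: print(n,atz(T,np.array(a)*f,z).round(3))
for n,a,z in [("presshole",(391,411),.034),("pin",(323,250),.074)]: print("S",n,atz(S,np.array(a)*f,z).round(3))
a=cv2.resize(T["img"][195:295,195:375],None,fx=4.4,fy=4.4,interpolation=cv2.INTER_CUBIC)
cv2.imwrite("pics/crop1.png",a)
E
```

```text
391.2497213376714 0.025 {'eef_pos': [0.224, 0.583, 0.256], 'tcp_rot': [0.573, 3.089, 0.0], 'ft_force': [-0.796, 0.247, -0.667]} [[-0.93, 0.36, 0.0], [0.36, 0.93, 0.0], [-0.0, 0.0, -1.0]]
pin_top [0.521 0.3   0.077] [ 0.1 -0.3]
presshole [0.472 0.033 0.037] [0. 0.]
toolbox_end_nearcorner_top [ 0.575 -0.048  0.098] [ 3.6 -5.4]
handle [0.58  0.047 0.23 ] [-0.1  0.1]
lidcornerR [ 0.538 -0.013  0.111] [ 3.5 -5.8]
lidcornerL [0.511 0.085 0.154] [ 0.1 -0.2]
bumpL [0.465 0.065 0.04 ] [ 0.2 -0.3]
bumpR [ 0.477 -0.     0.043] [0.  0.1]
presshole [0.472 0.033 0.034]
bumpL [0.464 0.065 0.038]
bumpR [ 0.478 -0.001  0.038]
frontL [0.438 0.072 0.034]
frontR [ 0.457 -0.014  0.034]
pin [0.52  0.301 0.074]
standctr [0.52 0.3  0.04]
S presshole [0.473 0.036 0.034]
S pin [0.523 0.304 0.074]
```

View pics/crop1.png

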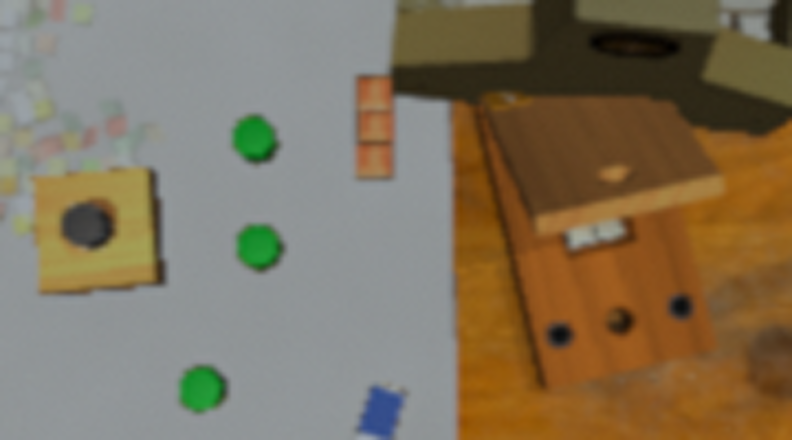

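Candidates for the pin in the top picture (800 px wide): the dark steel head in the stand at (306,351), and three green look-alikes at (361,323), (362,358) and (344,404). The choice is the steel one in the stand, and the crop confirms it at crop pixel (87,226). The lid is about 1.03 rad open, with its hole at crop (615,173) and the block hole at crop (620,320).

```bash
cat >> h.py <<'E'
u=np.array([.977,.212,0]);v=np.array([-.212,.977,0]);hole=np.array([.472,.034,0]);hinge=hole+.1205*u
def rot(yaw_v,t):
    k=np.array([0,0,1.]);vv=np.array(yaw_v,float);vv/=np.linalg.norm(vv);uu=np.cross(vv,k)
    z=np.sin(t)*uu-np.cos(t)*k
    return np.c_[np.cross(vv,z),vv,z]
def rel(P0,R0,P,Rt):
    return np.r_[R0.T@(np.asarray(P)-P0)*1000,R.from_matrix(R0.T@Rt).as_rotvec()]
def tip2tcp(tip,Rt): return np.asarray(tip)-.025*Rt[:,2]
def cur():
    o=env.get_obs(); return np.array(o["eef_pos"]),R.from_rotvec(o["tcp_rot"]).as_matrix()
E
python3 - <<'E'
from h import *
np.set_printoptions(suppress=True)
Rt=rot(v,.25)
h=tip2tcp(hinge-.085*u+[0,0,.195],Rt)
P,R0=cur(); print(h.round(3),rel(P,R0,h,Rt).round(3))
for th,r in zip(np.linspace(1.05,.08,14),np.linspace(140,110,14)):
    p=tip2tcp(hinge+(-r*np.cos(th)+10*np.sin(th))/1000*u+[0,0,(34+r*np.sin(th)+10*np.cos(th)+2)/1000],Rt)
    print(round(th,2),rel(h,Rt,p,Rt)[:3].round(1))
E
```

```text
[0.501 0.04  0.219] [-452.894 -407.933   37.064   -0.073   -0.243   -0.577]
1.05 [-15.2   0.   37.5]
0.98 [-5.8 -0.  42.1]
0.9 [ 3.1 -0.  47.4]
0.83 [11.4 -0.  53.2]
0.75 [19.   0.  59.5]
0.68 [26.1 -0.  66.3]
0.6 [32.5 -0.  73.5]
0.53 [38.2 -0.  81.1]
0.45 [43.2 -0.  88.9]
0.38 [47.5 -0.  96.9]
0.3 [ 51.2  -0.  105.1]
0.23 [ 54.1  -0.  113.4]
0.15 [ 56.3  -0.  121.7]
0.08 [ 57.8  -0.  130. ]
```

Request:
apply_moves(steps=[-453, -408, 37, -0.073, -0.243, -0.577, 0, -453, -408, 37, -0.073, -0.243, -0.577, 0, -453, -408, 37, -0.073, -0.243, -0.577, 0, -453, -408, 37, -0.073, -0.243, -0.577, 0, -453, -408, 37, -0.073, -0.243, -0.577, 0, -453, -408, 37, -0.073, -0.243, -0.577, 0, -453, -408, 37, -0.073, -0.243, -0.577, 0, -453, -408, 37, -0.073, -0.243, -0.577, 0, -453, -408, 37, -0.073, -0.243, -0.577, 0, -453, -408, 37, -0.073, -0.243, -0.577, 0, -453, -408, 37, -0.073, -0.243, -0.577, 0, -453, -408, 37, -0.073, -0.243, -0.577, 0, -453, -408, 37, -0.073, -0.243, -0.577, 0, -453, -408, 37, -0.073, -0.243, -0.577, 0])

```text
time_s: 3.05
eef_pos: [0.5003, 0.0413, 0.2193]
tcp_rot: [-0.311, 2.876, 0.04]
ft_force: [-0.3, -1.0, -0.1]
grip_width: -0.002
grip_force: 0.0
```

```bash
python3 - <<'E'
from h import *
P,R0=cur();Rt=rot(v,.25);h=tip2tcp(hinge-.085*u+[0,0,.195],Rt);print(P,rel(P,R0,h,Rt).round(3))
S=env.capture("side");W=env.capture("wrist")
a=cv2.resize(S["img"][100:340,200:420],None,fx=2.4,fy=2.4)[:576]
b=cv2.resize(W["img"],(400,300))
o=np.zeros((600,800,3),np.uint8);o[:526,:400]=cv2.resize(a,(400,526)) if 0 else cv2.resize(S["img"][130:340,230:390],(400,526));o[:300,400:]=b
cv2.imwrite("pics/a1.png",o)
E
```

```text
[0.50026817 0.04133064 0.21932143] [-9.50e-02 -1.17e+00  1.26e-01  1.00e-03  0.00e+00  2.00e-03]
```

View pics/a1.png

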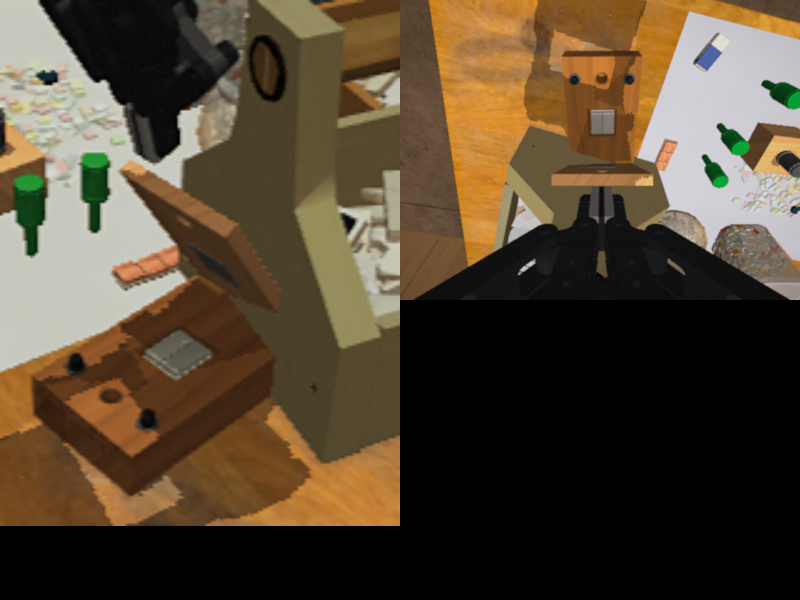

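Request:
apply_moves(steps=[-7, 1, 20, 0, 0, 0, 0, -8, 1, 36, 0, 0, 0, 0, -4, 1, 42, 0, 0, 0, 0, 4, 1, 48, 0, 0, 0, 0, 11, 1, 53, 0, 0, 0, 0, 19, 1, 60, 0, 0, 0, 0, 26, 1, 66, 0, 0, 0, 0, 32, 1, 73, 0, 0, 0, 0, 38, 1, 81, 0, 0, 0, 0, 43, 1, 89, 0, 0, 0, 0])

```text
time_s: 4.4
eef_pos: [0.4812, 0.0371, 0.1216]
tcp_rot: [-0.308, 2.876, 0.04]
ft_force: [0.2, -0.6, 0.6]
grip_width: -0.005
grip_force: 0.0
```

```bash
python3 - <<'E'
from h import *
P,R0=cur();Rt=rot(v,.25);h=tip2tcp(hinge-.085*u+[0,0,.195],Rt);print(P,rel(h,Rt,P,R0).round(3))
S=env.capture("side");W=env.capture("wrist")
o=np.zeros((526,800,3),np.uint8);o[:526,:400]=cv2.resize(S["img"][130:340,230:390],(400,526));o[:300,400:]=cv2.resize(W["img"],(400,300))
cv2.imwrite("pics/a2.png",o)
E
```

```text
[0.48122575 0.03707687 0.12155387] [ 4.3190e+01  1.0510e+00  8.9774e+01 -1.0000e-03  0.0000e+00  0.0000e+00]
```

View pics/a2.png

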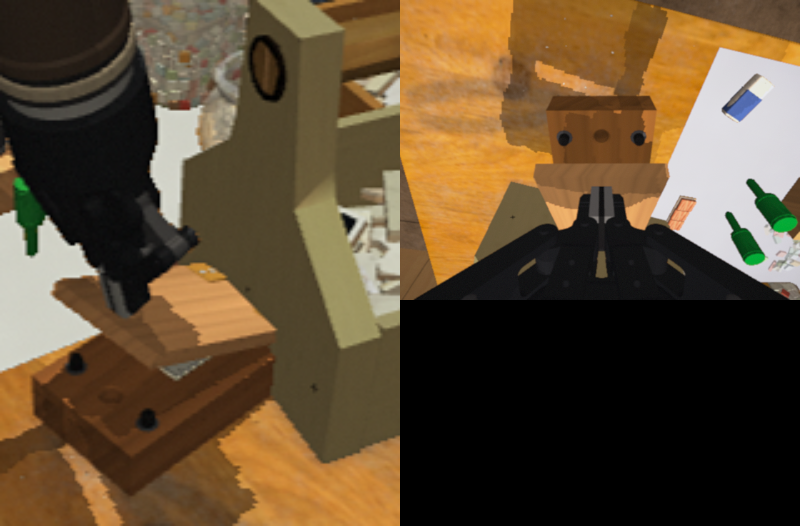

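Request:
apply_moves(steps=[4, 0, 8, 0, 0, 0, 0, 8, 0, 16, 0, 0, 0, 0, 11, 0, 24, 0, 0, 0, 0, 13, 0, 33, 0, 0, 0, 0, 14, 0, 41, 0, 0, 0, 0, 14, 0, 45, 0, 0, 0, 0, 14, 0, 45, 0, 0, 0, 0])

```text
time_s: 5.38
eef_pos: [0.4781, 0.0365, 0.0748]
tcp_rot: [-0.308, 2.878, 0.04]
ft_force: [-2.6, -0.9, 3.5]
grip_width: 0.003
grip_force: 2.3
```

```bash
python3 - <<'E'
from h import *
np.set_printoptions(suppress=True)
P,R0=cur();print(P)
# pin hover: closing axis along world x-ish; options
pin=np.array([.521,.302])
up=P+[0,0,.12]
print("up",rel(P,R0,up,R0).round(3))
for vv in ([1,0,0],[-1,0,0]):
    Rt=rot(vv,0); print(vv,rel(P,R0,np.r_[pin,.17],Rt).round(3))
print(env.get_obs()["q"])
E
```

```text
[0.47813669 0.03651354 0.0748131 ]
up [ -29.462    0.127 -116.327    0.       0.       0.   ]
[1, 0, 0] [-118.448  250.475  -67.921    0.222    0.177    1.774]
[-1, 0, 0] [-118.448  250.475  -67.921   -0.167    0.209   -1.35 ]
[-0.05520907  0.2041233   2.24348165  0.14984718  0.4592225  -1.96595179]
```

Request:
apply_moves(steps=[-15, 0, -58, 0, 0, 0, 0, -29, 0, -116, 0, 0, 0, 0, -126, 250, -97, 0.222, 0.177, 1.774, 0.6, -126, 250, -97, 0.222, 0.177, 1.774, 0.6, -126, 250, -97, 0.222, 0.177, 1.774, 0.6, -126, 250, -97, 0.222, 0.177, 1.774, 0.6, -126, 250, -97, 0.222, 0.177, 1.774, 0.6, -126, 250, -97, 0.222, 0.177, 1.774, 0.6, -126, 250, -97, 0.222, 0.177, 1.774, 0.6, -126, 250, -97, 0.222, 0.177, 1.774, 0.6, -126, 250, -97, 0.222, 0.177, 1.774, 0.6, -126, 250, -97, 0.222, 0.177, 1.774, 0.6, -126, 250, -97, 0.222, 0.177, 1.774, 0.6, -126, 250, -97, 0.222, 0.177, 1.774, 0.6])

```text
time_s: 7.12
eef_pos: [0.5225, 0.3016, 0.2007]
tcp_rot: [2.219, 2.22, 0.004]
ft_force: [-0.2, 0.1, 0.5]
grip_width: 0.601
grip_force: 0.0
```

```bash
python3 - <<'E'
from h import *
np.set_printoptions(suppress=True)
P,R0=cur();print(P,R0.round(3).tolist())
S=env.capture("side");W=env.capture("wrist");T=env.capture("top")
print(W["xyz"],proj(W,[.521,.302,.074]))
for c in (W,T,S):
  for l in("pin_head","lid_hole","stand_top"): print(l,[(np.round(r["xy"]).tolist(),round(r["score"],2)) for r in env.search_frame(c,l)[:3]])
o=np.zeros((600,800,3),np.uint8);o[:526,:400]=cv2.resize(S["img"][130:340,180:340],(400,526));o[:300,400:]=cv2.resize(W["img"],(400,300));o[300:,400:]=cv2.resize(T["img"][200:290,260:380],(400,300))
cv2.imwrite("pics/a3.png",o)
E
```

```text
[0.5224754  0.30156701 0.20073647] [[-0.001, 1.0, 0.004], [1.0, 0.001, 0.0], [0.0, 0.004, -1.0]]
[0.52146014 0.3833478  0.31725176] [280.32039807 209.97209045]
pin_head [([283.0, 201.0], 0.92), ([324.0, 281.0], 0.9), ([268.0, 284.0], 0.64)]
lid_hole [([314.0, 381.0], 0.57)]
stand_top [([280.0, 182.0], 0.59)]
pin_head [([239.0, 287.0], 0.57)]
lid_hole [([332.0, 245.0], 0.89)]
stand_top [([225.0, 243.0], 0.81)]
pin_head [([266.0, 202.0], 0.73), ([226.0, 180.0], 0.72), ([199.0, 216.0], 0.61)]
lid_hole [([294.0, 268.0], 0.71), ([319.0, 170.0], 0.58)]
stand_top [([225.0, 200.0], 0.76)]
```

View pics/a3.png

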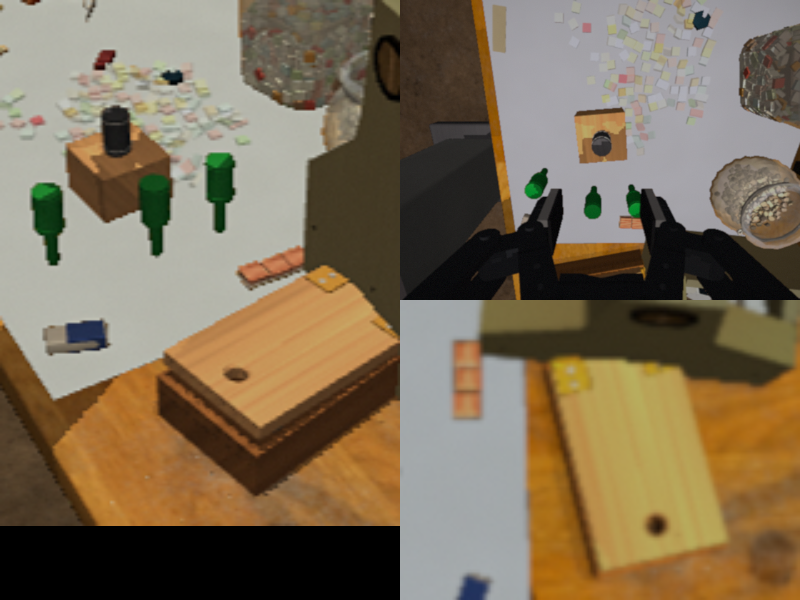

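Request:
apply_moves(steps=[1.5, -0.5, 50, 0, 0, 0, 0.6, 1.5, -0.5, 95, 0, 0, 0, 0.6, 1.5, -0.5, 115, 0, 0, 0, 0.6, 1.5, -0.5, 130, 0, 0, 0, 0.6, 1.5, -0.5, 130, 0, 0, 0, 0.6, 1.5, -0.5, 130, 0, 0, 0, 0.1, 1.5, -0.5, 130, 0, 0, 0, 0.1, 1.5, -0.5, 130, 0, 0, 0, 0.1, 1.5, -0.5, 130, 0, 0, 0, 0.1, 1.5, -0.5, 130, 0, 0, 0, 0.1], force=60)

```text
time_s: 8.98
eef_pos: [0.5232, 0.3037, 0.0726]
tcp_rot: [2.219, 2.219, 0.008]
ft_force: [-0.3, 0.0, 6.5]
grip_width: 0.236
grip_force: 58.8
```

Request:
apply_moves(steps=[0, 0, -10, 0, 0, 0, 0.1, 0, 0, -30, 0, 0, 0, 0.1, 0, 0, -70, 0, 0, 0, 0.1, 0, 0, -110, 0, 0, 0, 0.1, 0, 0, -110, 0, 0, 0, 0.1])

```text
time_s: 9.6
eef_pos: [0.5239, 0.3043, 0.1861]
tcp_rot: [2.218, 2.218, 0.015]
ft_force: [0.2, -0.1, -0.9]
grip_width: 0.239
grip_force: 59.3
```

```bash
python3 - <<'E'
from h import *
np.set_printoptions(suppress=True)
P,R0=cur();print(P,env.get_obs()["grip_width"])
Rt=rot(v,0); t=np.r_[hole[:2]+.001*u[:2],.0646+.085]
print(t,rel(P,R0,t,Rt).round(3))
T=env.capture("top");S=env.capture("side");W=env.capture("wrist")
print("tip pred W",proj(W,P-[0,0,.0646]),proj(W,P-[0,0,.0326]))
print("tip pred S",proj(S,P-[0,0,.0646]),proj(S,P-[0,0,.0326]))
print([ (r["xy"],r["score"]) for r in env.search_frame(W,"pin_tip")[:2]],[ (r["xy"],r["score"]) for r in env.search_frame(S,"pin_tip")[:3]])
# lid-hole from top/side
for c,n in((T,"top"),(S,"side")):
    for r in env.search_frame(c,"lid_hole")[:1]: print(n,r["xy"],atz(c,r["xy"],.052).round(4))
# dark blob centroid near expected
for c,n in((T,"top"),(S,"side")):
    e=proj(c,np.r_[hole[:2],.052]);x,y=np.round(e).astype(int);g=cv2.cvtColor(c["img"],cv2.COLOR_BGR2GRAY)[y-9:y+10,x-9:x+10].astype(float)
    w=np.clip(np.median(g)-15-g,0,None);yy,xx=np.mgrid[y-9:y+10,x-9:x+10];m=[(w*xx).sum()/w.sum(),(w*yy).sum()/w.sum()]
    print(n,"blob",m,"exp",e,atz(c,m,.051).round(4))
o=np.zeros((600,800,3),np.uint8);o[:300,:400]=cv2.resize(S["img"][90:240,170:370],(400,300));o[:300,400:]=cv2.resize(W["img"],(400,300));o[300:,:400]=cv2.resize(W["img"][170:380,140:420],(400,300));o[300:,400:]=cv2.resize(T["img"][220:265,300:360],(400,300))
cv2.imwrite("pics/a4.png",o)
E
```

```text
[0.52389776 0.30426591 0.18609284] 0.2394320266401905
[0.472977 0.034212 0.1496  ] [-270.183  -51.227   35.082    0.01     0.007   -1.785]
tip pred W [287.26255593 244.88640734] [288.40014646 272.24611922]
tip pred S [225.00884387 152.79107456] [224.02823826 137.1100203 ]
[([191.1, 268.4], 0.91), ([341.0, 298.2], 0.77)] [([268.4, 204.1], 0.82), ([200.2, 215.3], 0.64), ([242.2, 211.1], 0.63)]
top [332.4, 248.3] [0.5134 0.0419 0.052 ]
side [292.9, 270.6] [0.5073 0.0369 0.052 ]
top blob [np.float64(337.1334500875657), np.float64(267.76042031523644)] exp [336.62154276 267.13597725] [0.4706 0.0328 0.051 ]
side blob [np.float64(272.52870322911326), np.float64(281.0445925166581)] exp [273.73391239 279.8677363 ] [0.4697 0.0336 0.051 ]
```

View pics/a4.png

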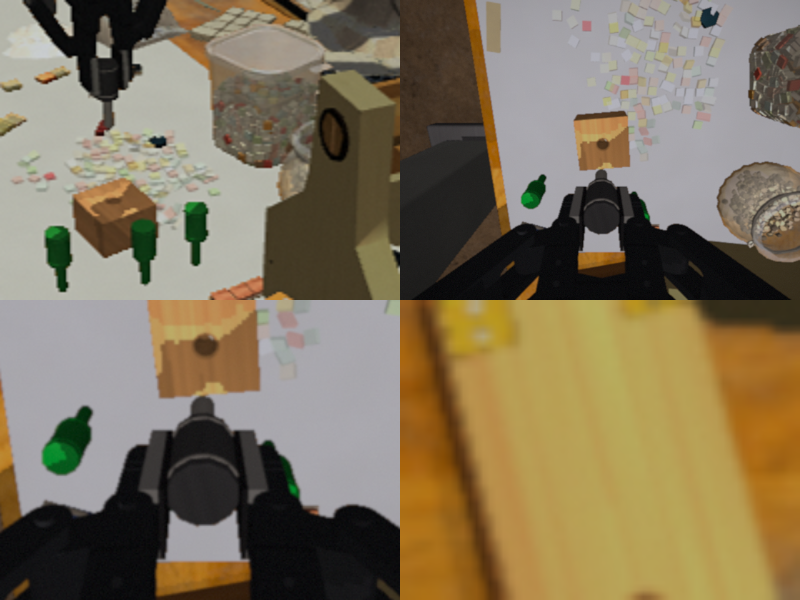

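```bash
python3 - <<'E'
from h import *
np.set_printoptions(suppress=True)
P,R0=cur();Rt=rot(v,0);print(R0[:,2])
for z in (.186,.139): print(rel(P,R0,[.471,.0335,z],Rt).round(3))
W=env.capture("wrist");print(proj(W,P+.0646*R0[:,2]),proj(W,P))
E
```

```text
[-0.00073961 -0.00195759 -0.99999781]
[-268.969  -49.167   -6.544   -0.002    0.001   -1.785]
[-268.877  -49.132   40.456   -0.002    0.001   -1.785]
[282.56672698 243.85216322] [282.8005662  309.09018013]
```

Request:
apply_moves(steps=[-269, -49, -6, 0, 0, -1.785, 0.1, -269, -49, -6, 0, 0, -1.785, 0.1, -269, -49, -6, 0, 0, -1.785, 0.1, -269, -49, -6, 0, 0, -1.785, 0.1, -269, -49, -6, 0, 0, -1.785, 0.1, -269, -49, -6, 0, 0, -1.785, 0.1, -269, -49, -6, 0, 0, -1.785, 0.1, -269, -49, -6, 0, 0, -1.785, 0.1, -269, -49, -6, 0, 0, -1.785, 0.1, -269, -49, -6, 0, 0, -1.785, 0.1, -269, -49, -6, 0, 0, -1.785, 0.1, -269, -49, 15, 0, 0, -1.785, 0.1, -269, -49, 30, 0, 0, -1.785, 0.1, -269, -49, 40, 0, 0, -1.785, 0.1, -269, -49, 40, 0, 0, -1.785, 0.1, -269, -49, 40, 0, 0, -1.785, 0.1, -269, -49, 40, 0, 0, -1.785, 0.1])

```text
time_s: 12.12
eef_pos: [0.4731, 0.034, 0.1413]
tcp_rot: [-0.335, 3.12, -0.001]
ft_force: [-0.4, -0.1, -0.9]
grip_width: 0.238
grip_force: 59.3
```

```bash
python3 - <<'E'
from h import *
np.set_printoptions(suppress=True)
W=env.capture("wrist");S=env.capture("side")
P,R0=cur();print(P,R0[:,2].round(4),R0[:,1].round(3),env.get_obs()["ft_force"])
t=P+.0646*R0[:,2]
for c,n,(x0,y0,x1,y1) in((W,"W",(220,180,340,270)),(S,"S",(230,220,310,280))):
    print(n,"tip",proj(c,t),"hole",proj(c,[.471,.0335,.0515]), "ax u,v px/mm",(proj(c,np.r_[.471,.0335,.0515]+.01*u)-proj(c,[.471,.0335,.0515]))/10,(proj(c,np.r_[.471,.0335,.0515]+.01*v)-proj(c,[.471,.0335,.0515]))/10)
    cv2.imwrite(f"pics/_{n}.png",cv2.resize(c["img"][y0:y1,x0:x1],(400,300),interpolation=cv2.INTER_CUBIC))
o=np.zeros((600,800,3),np.uint8)
o[:300,:400]=cv2.imread("pics/_W.png");o[:300,400:]=cv2.imread("pics/_S.png");o[300:,:400]=cv2.resize(W["img"],(400,300))
cv2.imwrite("pics/a5.png",o)
E
```

```text
[0.47289095 0.03398923 0.14118631] [ 0.0036 -0.0004 -1.    ] [-0.212  0.977 -0.001] [-0.09049215  0.19317839 -1.15553263]
W tip [282.11558192 244.45411963] hole [282.08357318 225.61004678] ax u,v px/mm [0.00112922 1.38597796] [ 1.50862519 -0.00136054]
S tip [274.47912018 267.37793359] hole [273.31701376 280.55169982] ax u,v px/mm [ 0.49514313 -0.31467096] [-0.44686009 -0.34741304]
```

View pics/a5.png

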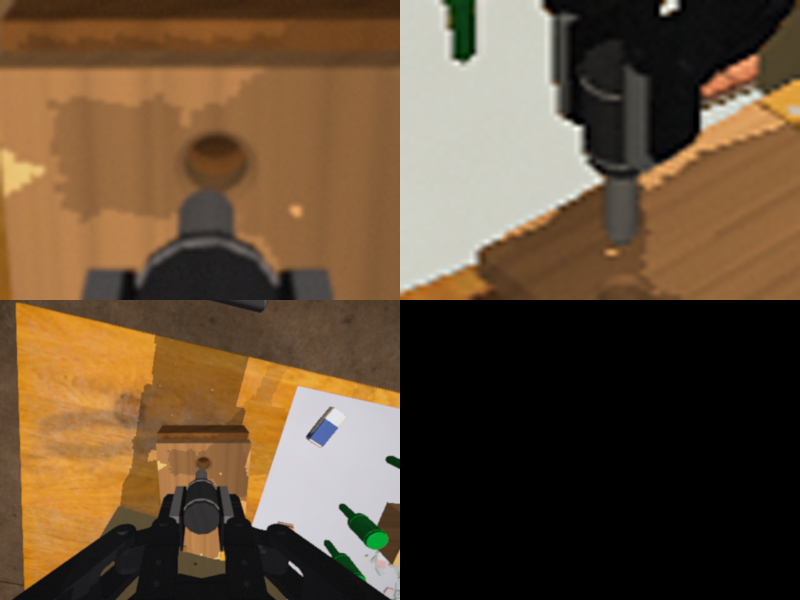

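Request:
apply_moves(steps=[0, 1.9, 8, 0, 0, 0, 0.1, 0, 1.9, 16, 0, 0, 0, 0.1, 0, 1.9, 21, 0, 0, 0, 0.1, 0, 1.9, 25, 0, 0, 0, 0.1, 0, 1.9, 29, 0, 0, 0, 0.1, 0, 1.9, 32, 0, 0, 0, 0.1, 0, 1.9, 32, 0, 0, 0, 0.1])

```text
time_s: 13.1
eef_pos: [0.4732, 0.0359, 0.1088]
tcp_rot: [-0.335, 3.119, -0.001]
ft_force: [3.0, 0.7, -1.8]
grip_width: 0.236
grip_force: 59.4
```

```bash
python3 - <<'E'
from h import *
np.set_printoptions(suppress=True)
W=env.capture("wrist");S=env.capture("side")
P,R0=cur();o=env.get_obs();print(P,R0[:,2].round(4),o["ft_force"],o["ft_torque"])
f=np.array(o["ft_force"]);print("fu,fv",f@u,f@v)
q=np.zeros((450,800,3),np.uint8)
q[:300,:400]=cv2.resize(W["img"][180:270,220:340],(400,300),interpolation=cv2.INTER_CUBIC);q[:300,400:]=cv2.resize(S["img"][235:295,235:315],(400,300),interpolation=cv2.INTER_CUBIC)
cv2.imwrite("pics/a6.png",q)
E
```

```text
[0.47309102 0.03586059 0.10886507] [ 0.0048 -0.0003 -1.    ] [ 4.39086232  0.51365758 -2.46547464] [ 0.16204369 -0.78117362 -0.00827553]
fu,fv 4.398767890558942 -0.42901935083253323
```

View pics/a6.png

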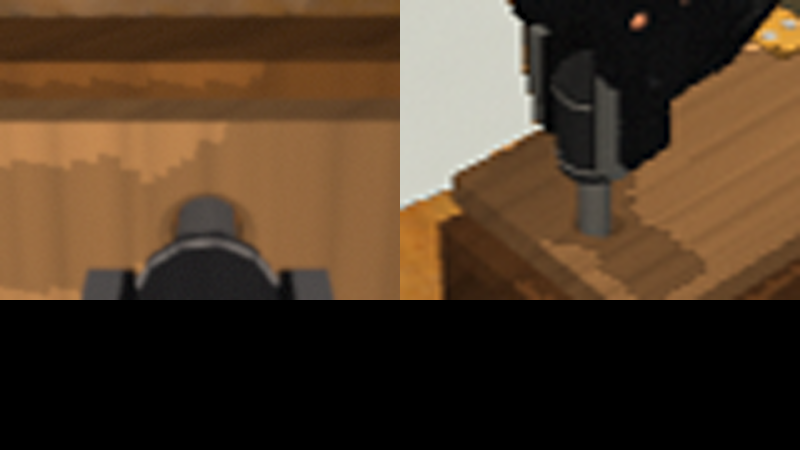

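Request:
apply_moves(steps=[-1.2, 0, 0, 0, 0, 0, 0.1, -1.2, 0, 0, 0, 0, 0, 0.1, -1.2, 0, 4, 0, 0, 0, 0.1, -1.2, 0, 8, 0, 0, 0, 0.1, -1.2, 0, 12, 0, 0, 0, 0.1, -1.2, 0, 14, 0, 0, 0, 0.1, -1.2, 0, 14, 0, 0, 0, 0.1])

```text
time_s: 14.08
eef_pos: [0.4735, 0.0361, 0.0944]
tcp_rot: [-0.335, 3.121, -0.001]
ft_force: [4.0, -0.4, -2.9]
grip_width: 0.234
grip_force: 59.3
```

Request:
apply_moves(steps=[-1.2, 0, 0, 0, 0, 0, 0.1, -1.2, 0, 3, 0, 0, 0, 0.1, -1.2, 0, 6, 0, 0, 0, 0.1, -1.2, 0, 8, 0, 0, 0, 0.1, -1.2, 0, 8, 0, 0, 0, 0.1])

```text
time_s: 14.7
eef_pos: [0.4739, 0.0364, 0.0861]
tcp_rot: [-0.335, 3.123, -0.001]
ft_force: [1.9, -1.0, -2.0]
grip_width: 0.241
grip_force: 59.3
```

Request:
apply_moves(steps=[-0.4, 0, 2, 0, 0, 0, 0.1, -0.4, 0, 4, 0, 0, 0, 0.1, -0.4, 0, 6, 0, 0, 0, 0.1, -0.4, 0, 8, 0, 0, 0, 0.1, -0.4, 0, 10, 0, 0, 0, 0.1, -0.4, 0, 10, 0, 0, 0, 0.1], force=100)

```text
time_s: 15.45
eef_pos: [0.4741, 0.0364, 0.0767]
tcp_rot: [-0.335, 3.123, -0.001]
ft_force: [-3.6, -0.8, 6.3]
grip_width: 0.226
grip_force: 98.9
```

Force is rising. I'll push on to a clear stop.

Request:
apply_moves(steps=[0, 0, 1, 0, 0, 0, 0.1, 0, 0, 2, 0, 0, 0, 0.1, 0, 0, 3, 0, 0, 0, 0.1, 0, 0, 3, 0, 0, 0, 0.1])

```text
time_s: 15.95
eef_pos: [0.4742, 0.0364, 0.0761]
tcp_rot: [0.336, -3.122, 0.001]
ft_force: [-11.3, -1.4, 26.9]
grip_width: 0.223
grip_force: 100.9
```

Request:
apply_moves(steps=[0.6, 0, 0, 0, 0, 0, 0.1, 1, 0, 0, 0, 0, 0, 0.1, 1, 0, 0, 0, 0, 0, 0.1, 1, 0, 0, 0, 0, 0, 0.1, 1, 0, 0, 0, 0, 0, 0.1])

```text
time_s: 16.58
eef_pos: [0.4741, 0.0363, 0.0762]
tcp_rot: [-0.335, 3.123, -0.001]
ft_force: [-7.9, 0.9, 23.9]
grip_width: 0.227
grip_force: 100.9
```

```bash
python3 - <<'E'
from h import *
W=env.capture("wrist");S=env.capture("side");T=env.capture("top")
o=env.get_obs();print(o["eef_pos"],o["ft_force"],o["grip_force"])
q=np.zeros((600,800,3),np.uint8)
q[:300,:400]=cv2.resize(W["img"],(400,300));q[:300,400:]=cv2.resize(S["img"][220:340,220:380],(400,300),interpolation=cv2.INTER_CUBIC)
q[300:,:400]=cv2.resize(S["img"][140:290,160:360],(400,300));q[300:,400:]=cv2.resize(T["img"][170:320,190:390],(400,300))
cv2.imwrite("pics/a7.png",q)
E
```

```text
[0.47413624 0.03632214 0.07622441] [-9.2699121   0.03603991 24.30597203] 100.86001753807068
```

View pics/a7.png

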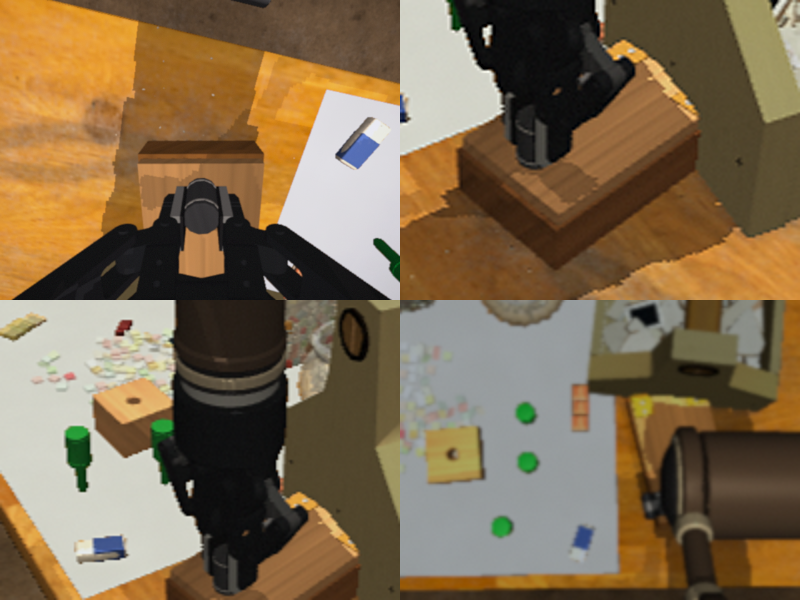

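The picture shows the lid flat on the block and the pin's head seated on the lid at about (530,150). The bystanders have not moved. The arm is holding about 24 N downward.

```bash
python3 -c "
from station import env
print(env.sign_off())"
```

```text
the job is handed in; nothing more can be done
None
```

The job is handed in: the lid is shut, the steel pin is pushed fully through both holes with its head on the lid, and the arm is still holding it down with about 24 N; in the last pictures nothing else on the table looked moved, though the shut lid hides the glued piece.

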